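Park the bush at the top of the gutter and shut the keeper

TASK

The brass bush lies at the low end of the sloped white gutter. Push it gently with the fingertips up the gutter and over the small ridge until it drops in against the blue end stop, then swing the red keeper arm fully across behind it so that it cannot roll back. Only push: do not lift the bush out of the gutter, shove it so hard that it runs away on its own, or disturb anything else on the bench.

Things in the scene. Friction and masses are not known exactly. Their poses are not given: they have to be found in the camera images.
- bed: White gutter channel, fixed. x runs uphill along it (6 deg above level), y across to the left seen uphill, z square to its floor; origin on the floor at mid width, 40 mm above the bench. Inside 50 mm wide; side walls 4 mm thick, 8 mm above the floor, x = -140 to +111 mm. Low stop strip 12 mm high at x = -138 to -134 mm. Blue end stop 34 mm tall, face at x = +107 mm.
- ridge (a point): Top of the retaining ridge, a round grey bar across the floor at bed x = +71 mm, 2 mm above the floor. Above it a short pocket floor slopes down to the blue end stop. Once the bush's centre is pushed past the ridge it rolls the last bit into the pocket by itself and stays; left below the ridge it rolls back to the low stop.
- parked (a point): Where the centre of the bush is when it is parked in the pocket against the blue end stop: bed x = +89, y = 0, z = +15 mm.
- bush: Smooth, lightly oiled brass cylinder, 36 mm in diameter, 46 mm long, dark bore marks on its ends, about 0.2 kg. Lies across the gutter and rolls along it; starts against the low stop, centre at bed x = -117, z = +18 mm. Origin at its centre; y is its own axis, x and z turn as it rolls. A fingertip just above the side walls can push it from behind.
- keeper (a joint): Pivot of the red keeper arm, rad. At 0 (open) the arm points downhill and 30 deg outwards, on the gutter's -y side. It grows as the arm swings in over the gutter, clockwise seen from above. At 2.09, its hard stop (shut), the arm lies straight across along bed +y, just downhill of the parked bush. Starts at 0 to 0.45. Light friction, about 1 N at 50 mm; stays where left.
- keeper_pivot (a point): On the keeper's pivot axis (along bed z) at mid height of its arm: bed x = +63, y = -45, z = +21 mm. The arm is a flat red bar reaching 85 mm from the pivot, 8 mm thick, spanning bed z = 13 to 29 mm, with open space beneath it.
- keeper_pin (a point): Foot of the steel pin (10 mm in diameter, 22 mm tall) that stands on top of the keeper arm, 78 mm from the pivot, at bed z = +29 mm. It shows where the arm points.
- spare_a: A spare brass bush, the same size, standing on end on the bench on the gutter's +y side; origin at the centre of its underside. Leave alone.
- spare_b: Another spare bush standing on end, on the gutter's -y side near its low end; origin at the centre of its underside. Leave alone.
- wiper_arm: Black wiper arm, 215 x 26 x 16 mm, lying on the bench beyond the gutter's -y side. Leave alone.
- driver: Screwdriver with orange handle, lying on the bench on the gutter's +y side. Leave alone.
- pot: Open amber plastic pot, 90 mm in diameter and 95 mm tall, to the left. Leave alone.
- oil_bottle: White bottle with red cap, 52 mm in diameter, 140 mm tall, to the right. Leave alone.
- spanner: Steel spanner lying on the bench to the left near the robot. Leave alone.
Things that resemble listed ones, but are neither listed nor needed, are in the scene too. What is shaped like the bush but green, pink or turquoise is not meant.

How it is judged:
By the outcome, as a careful person would: the job done as asked, in the order asked, and still so for the second after the job is handed in, with the robot touching nothing.
It also fails if it takes over 64 s, if anything falls off the work surface, if the arm or the gripper's body presses on something with over 40 N, if the wrist force passes 120 N, or if a joint passes its speed limit or range.

ROBOT

A 6-joint arm with a two-finger parallel gripper is mounted at the origin on the work surface. World frame = base frame: x ahead of the robot, y to its left, z up, the work surface at z = 0. Lengths are in mm, angles in rad, forces in N, time in s.
With the tool pointing down it reaches from about 275 to 1000 mm from the base axis. Payload 8.4 kg.
Tool frame: the origin (TCP) lies midway between the tips of the shut fingers; the grasp point (between the pads) lies env.grip_point_offset behind it (env.grip_point_offset is the distance from the TCP to the grasp point, in mm); z points along the fingers, y is the direction in which the jaws open and shut (so a half turn about z gives the same grasp; the last joint's range is limited). The gripper opens to 85 mm and grips with 20 to 120 N. Pads are 22 mm wide; open, the fingers measure 114 mm over their backs; the gripper's body (76 mm by 85 mm) begins 54 mm behind the grasp point. The pads swing forward as they close: fully open they stand 13 mm farther back than shut.
Start: joints at [-1.186, 0.353, 1.633, -0, 1.155, -0.002], TCP at [235.765, -578.829, 231.281] pointing down, gripper open.
Joint ranges: [-2.63, 2.63], [-0.92, 2.1], [0.06, 2.66], [-1.3, 4.44], [0, 2.69], [-3.02, 3.02]. Speed limits (rad/s): [2.22, 2.22, 2.79, 3.14, 3.14, 3.14].

INTERFACE

Orientations are given as a rotation vector (axis times angle).
In Python, from station import env gives the robot as it stands.
- The arm moves only by the tool carry_out, never from a script. Its argument "commands" is one flat list of numbers, 7 for each row, row after row: the turn, a rotation vector about the tool's x, y, z in rad, then the shift along the tool's x, y, z in cm, then the opening, from 0 (shut) to 1 (fully open). In form: [ax, ay, az, x, y, z, gripper, ax, ay, az, x, y, z, gripper, ...]. A call has 1 to 8 rows; each row shifts and turns the commanded pose from where the row before left it, along the tool's axes as they then stand; what a row does not reach is not made up. A row lasts 1/8 s, in which the tool goes at most 62.5 mm and 10.7 degrees, less where a joint would pass 70% of its speed; a pose out of reach is approached as far as the arm can. A call is refused whole if a number of a shift passes 6.25 or a number of a turn 0.188, either way. A call with a gripper value outside its range is refused whole. The fingers move at their own pace and stop on an object; "squeeze" is the grip in N (left out, the last holds). Time passes only in rows, so rows that do not move let the fingers close. It gives the time, the measured TCP pose, the force and the opening at its end, in the units of the state.
- env.get_state(): the state, without advancing time (a new reading comes with each control period).
- env.snapshot(name): name is "side" or "top" or "wrist"; returns a dict with "img" (400x640x3 uint8, red, green, blue), "fov_y" (degrees; the focal length in pixels is half the picture's height over the tangent of half this angle, whatever the lens; pixels are square), "cx", "cy" (the principal point, pixels), "k1" (the pictures are not rectified: a ray, as slopes to the right and down, at radius r is drawn at 1 + k1 r^2 times it, then the intrinsics apply), "eye" and "attitude" of the camera in the world. Camera axes: x right, y up, looking along -z (the intrinsics and any distortion apply to the point x, -y, -z); pixel columns grow to the right and rows downward; lengths in mm; the calibration is good to about 2 mm. A picture is of the moment at which its call begins. There is no depth.
- env.finish_job(): hands the job in, once; it reports no verdict.
Trained networks look in a picture, given as the dict that the camera call returned (one of the last four; its "shot" number tells which), for a name from the list of things; names that differ only in an ending like _2 or _b are one class to them, and where a whole thing is asked for, a point or a joint stands for the part that bears it (a point fixed in the world has none). Each returns a list of dicts, best first, with "conf" (0 to 1); they miss things now and then, are a little off and sometimes report something else, mostly with a low value. They report only what shows in the picture. A call takes as long as a camera call. They do not tell look-alikes from the thing itself.
- env.find_in(picture, query): "bbox" ([left, top, width, height] in pixels, round what is visible of it).
- env.place_of(picture, query): "location" ([column, row] in pixels: a listed point, or the origin of a listed thing).
The state is a dict: "time": time; "joint_pos": joint angles; "joint_vel": joint speeds; "joint_torque": joint torques, N m; "ee_pos": TCP position; "orientation": TCP orientation; "force": force on the tool from outside, world axes, zero at the start; "ft_torque": the same for the moment, N m; "grip_width": finger opening in mm.
Only numpy, scipy, OpenCV 4.12 (cv2) and the standard library are available. Lean on these libraries where they do the work, as an engineer would, in place of code of your own. Each camera call takes 0.05 s, during which the arm holds its last target.

## Working session

There is one attempt and no reset: what is moved stays moved. The work goes in short steps, Python scripts to look and compute and a tool call to move; the robot and the scene stay as the last step left them, time stands still between calls to the robot, and variables do not carry over. Pictures are saved under pics/ and viewed, and the job is handed in when it is done.

Besides the shell and the picture viewer there is one more tool, called after "Request:" by a JSON object that holds its "name" and its "arguments", one argument or row to a line. carry_out: Moves the arm, as the interface text tells. Its arguments: {"type":"object","properties":{"commands":{"type":"array"},"squeeze":{"type":"number"}},"required":["commands"]}

```bash
ls; mkdir -p pics
cat > h.py <<'E'
import numpy as np, cv2
from station import env
from scipy.spatial.transform import Rotation as R
def snap(n,f=None):
    s=env.snapshot(n)
    if f: cv2.imwrite(f'pics/{f}.png',s['img'][:,:,::-1])
    return s
def att(s):
    a=np.array(s['attitude'],float)
    if a.shape==(3,3): return a
    if a.size==3: return R.from_rotvec(a).as_matrix()
    return R.from_quat(a).as_matrix()
def K(s):
    f=200/np.tan(np.radians(s['fov_y'])/2); return f
def proj(s,P):
    P=np.atleast_2d(np.array(P,float)); c=(P-np.array(s['eye']))@att(s)
    x=c[:,0]/-c[:,2]; y=-c[:,1]/-c[:,2]; r2=x*x+y*y; d=1+s['k1']*r2; f=K(s)
    return np.c_[s['cx']+f*x*d, s['cy']+f*y*d]
def ray(s,uv):
    f=K(s); xd=(uv[0]-s['cx'])/f; yd=(uv[1]-s['cy'])/f; x,y=xd,yd
    for _ in range(30):
        d=1+s['k1']*(x*x+y*y); x,y=xd/d,yd/d
    v=att(s)@np.array([x,-y,-1]); return np.array(s['eye']),v/np.linalg.norm(v)
def atz(s,uv,z):
    e,v=ray(s,uv); return e+v*(z-e[2])/v[2]
def tri(obs):
    A=np.zeros((3,3));b=np.zeros(3)
    for s,uv in obs:
        e,v=ray(s,uv); M=np.eye(3)-np.outer(v,v); A+=M;b+=M@e
    return np.linalg.solve(A,b)
E
python3 - <<'E'
from h import *
print(env.get_state(), env.grip_point_offset)
for n in ['side','top','wrist']:
    s=snap(n,n+'0'); print(n,s['shot'],s['fov_y'],s['cx'],s['cy'],s['k1'],s['eye'],s['attitude'])
    for q in ['bed','ridge','parked','bush','keeper','keeper_pivot','keeper_pin','spare_a']:
        print(q,[(np.round(d['location']),round(d['conf'],2)) for d in env.place_of(s,q)][:5] if q not in('keeper',) else '', [(np.round(d['bbox']),round(d['conf'],2)) for d in env.find_in(s,q)][:4] if q in('bush','keeper','bed') else '')
E
```

```text
pics
{'time': 0.0, 'joint_pos': array([-1.18637594e+00,  3.53609420e-01,  1.63416586e+00, -3.64604717e-05,
        1.15520060e+00, -2.39325840e-03]), 'joint_vel': array([ 1.61036444e-05, -5.80286049e-04,  1.91342557e-05, -1.83000427e-03,
        1.37614593e-04,  5.45893298e-04]), 'joint_torque': array([ 1.98450376e-03, -6.05258274e+01, -3.42064512e+01,  1.22504312e-04,
        9.22589796e-03,  2.73999353e-05]), 'ee_pos': array([ 235.58309806, -578.36816941,  230.57229653]), 'orientation': array([-3.08168704e+00, -6.03587395e-01,  4.63737719e-04]), 'force': array([0.08143428, 0.76942946, 0.34519459]), 'ft_torque': array([-0.01766728, -0.00775426, -0.06765709]), 'grip_width': 85.30572390542464} 18.700000000000003
side 1 52.30899616036267 316.27882255541914 197.59706965264476 -0.10765982196691758 [ 321.14006231 -843.10509501  756.03549658] [ 0.87262434 -0.10035751 -0.18016727]
bed [(array([326., 187.]), 0.3)] [(array([312., 174.,  62.,  83.]), 0.75)]
ridge [(array([328., 194.]), 0.94)] 
parked [(array([327., 183.]), 0.82)] 
bush [(array([398., 288.]), 0.92), (array([429., 269.]), 0.89),
[... 1017 characters left out ...]
), (array([410., 145.,  18.,  10.]), 0.65), (array([371., 162.,  10.,  16.]), 0.63), (array([419., 215.,  18.,  17.]), 0.63)]
keeper  [(array([313., 155.,  29.,  14.]), 0.64), (array([165., 169.,  32.,  36.]), 0.57), (array([310., 216.,   7.,  12.]), 0.29)]
keeper_pivot [(array([314., 169.]), 0.9)] 
keeper_pin [(array([337., 155.]), 0.52)] 
spare_a [(array([312., 183.]), 0.71), (array([313., 223.]), 0.7), (array([369., 136.]), 0.48)] 
wrist 3 70.54918153951748 318.13506995037653 199.2853363024975 0.013522689426493758 [ 302.24883897 -553.38067755  373.76174116] [-0.25182695  0.16723661 -1.17651786]
bed [] []
ridge [] 
parked [] 
bush [] []
keeper  []
keeper_pivot [] 
keeper_pin [] 
spare_a []
```

View pics/side0.png

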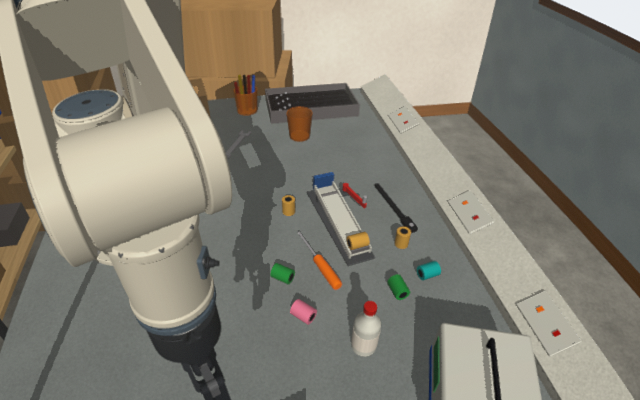

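View pics/top0.png

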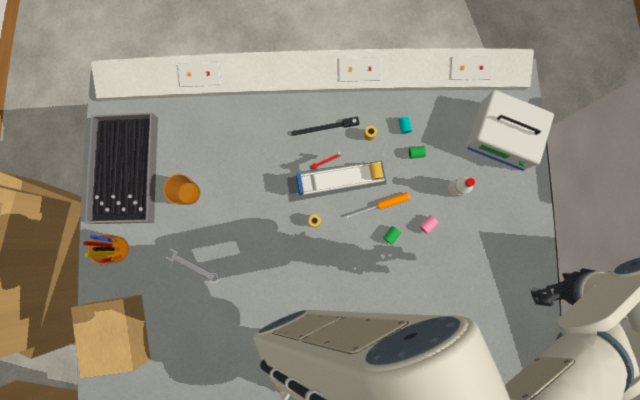

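Run:
```python
import cv2
a=cv2.imread('pics/side0.png')[150:340,250:450]; b=cv2.imread('pics/top0.png')[100:250,280:450]
cv2.imwrite('pics/side0c.png',cv2.resize(a,None,fx=3,fy=3,interpolation=cv2.INTER_CUBIC)); cv2.imwrite('pics/top0c.png',cv2.resize(b,None,fx=4,fy=4,interpolation=cv2.INTER_CUBIC))
```

```text
(no output)
```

View pics/side0c.png

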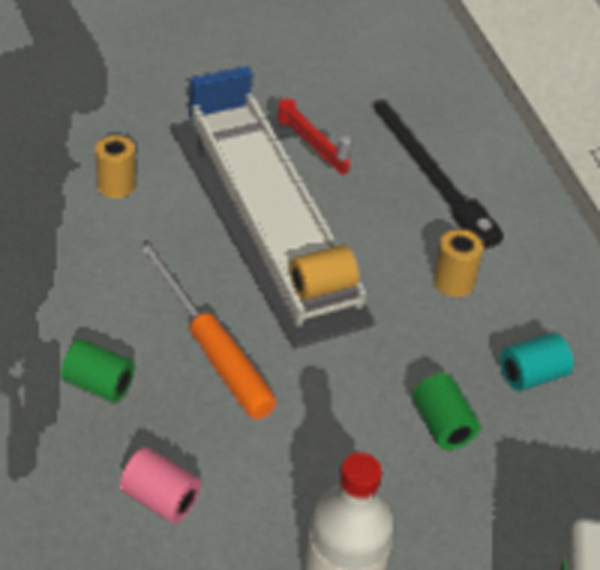

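View pics/top0c.png

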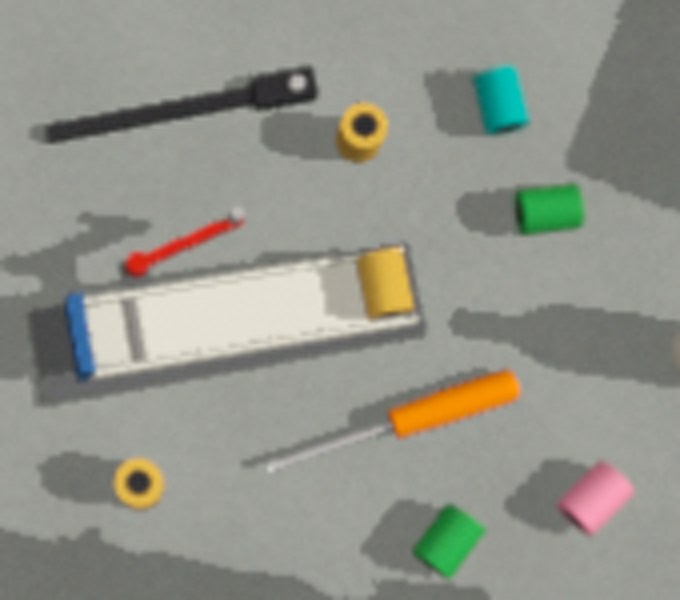

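The views show five brass-class candidates. The brass bushes at side (288,206) and (402,238) stand on end, so they are the spares. The green, pink and turquoise ones are decoys. The brass one lying in the gutter at side (357,241) / top (376,171) is the one meant, and the enlarged crop confirms it. Next I'll fit the bed pose.

```bash
cat >> h.py <<'E'
def bedT(p):  # x,y,yaw (z0=40)
    Rm=R.from_euler('ZY',[p[2],-np.radians(6)]).as_matrix()
    return Rm,np.array([p[0],p[1],40.+(p[3] if len(p)>3 else 0)])
def b2w(p,P):
    Rm,t=bedT(p); return np.atleast_2d(np.array(P,float))@Rm.T+t
def w2b(p,P):
    Rm,t=bedT(p); return (np.atleast_2d(np.array(P,float))-t)@Rm
def keep(th,r,z=29): 
    a=np.radians(210)-th; return [63+r*np.cos(a),-45+r*np.sin(a),z]
def draw(s,p,th,f,box,k):
    x0,y0,x1,y1=box
    im=cv2.resize(s['img'][y0:y1,x0:x1,::-1],None,fx=k,fy=k,interpolation=cv2.INTER_CUBIC)
    def ln(P,c):
        q=((proj(s,b2w(p,P))-[x0,y0]+0.5)*k).round().astype(int)
        cv2.polylines(im,[q.reshape(-1,1,2)],False,c,1)
    for y in(-29,-25,25,29): ln([[-140,y,8],[111,y,8]],(255,0,255))
    ln([[-138,-25,12],[-138,25,12]],(0,255,0)); ln([[-134,-25,12],[-134,25,12]],(0,255,0))
    ln([[71,-25,2],[71,25,2]],(0,255,255))
    ln([[107,-25,34],[107,25,34]],(255,255,0))
    ln([keep(th,0),keep(th,78),keep(th,78,51)],(255,0,0))
    cv2.imwrite(f'pics/{f}.png',im)
E
python3 - <<'E'
from h import *
from scipy.optimize import least_squares
s=snap('side'); t=snap('top')
T=lambda u,v:(280+u/4,100+v/4); S=lambda u,v:(250+u/3,150+v/3)
obs=[(t,T(408,247),[-140,-29,8]),(t,T(423,325),[-140,29,8]),(t,T(130,300),[71,-25,2]),(t,T(139,360),[71,25,2]),
 (t,T(137,264),[63,-45,29]),(t,T(82,293),[107,-25,34]),(t,T(93,372),[107,25,34]),
 (s,S(298,320),[-140,29,8]),(s,S(366,300),[-140,-29,8]),(s,S(215,136),[71,25,2]),(s,S(260,122),[71,-25,2]),(s,S(287,103),[63,-45,29])]
pin=[(t,T(237,216)),(s,S(344,158))]
def f(v):
    p=v[:3]; r=[proj(c,b2w(p,P))[0]-u for c,u,P in obs]
    r+=[proj(c,b2w(p,keep(v[3],78,29)))[0]-u for c,u in pin]
    return np.ravel(r)
x0=np.array([400,0,1.5,.2])
best=min((least_squares(f,[400,y,w,.2],loss='soft_l1') for w in(0,1.57,3.1,-1.57) for y in(-100,0)),key=lambda r:r.cost)
print(best.x,best.cost,np.round(best.fun.reshape(-1,2),1).tolist())
p=best.x
draw(s,p,p[3],'fs',(290,150,390,270),5);draw(t,p,p[3],'ft',(290,140,400,200),7)
np.save('p.npy',p)
for c,u in((s,(357,241)),(t,(376,171))):
    print(w2b(p,atz(c,u,46)))
E
```

```text
[ 5.45976452e+02 -7.25595835e+01  1.71989544e+00  2.36496952e-01] 9.33981418538634 [[-0.9, 0.2], [-0.9, -0.7], [0.1, -0.9], [0.7, 0.6], [0.6, -0.8], [0.6, 0.6], [0.8, -2.2], [-0.2, -2.2], [-1.0, -1.5], [-1.5, 0.5], [0.4, 1.4], [0.2, 1.2], [-0.7, 0.2], [-0.1, 0.1]]
[[-115.2331105    -1.17374644   17.90673799]]
[[-116.12944813   -2.23158242   18.00094687]]
```

View pics/fs.png

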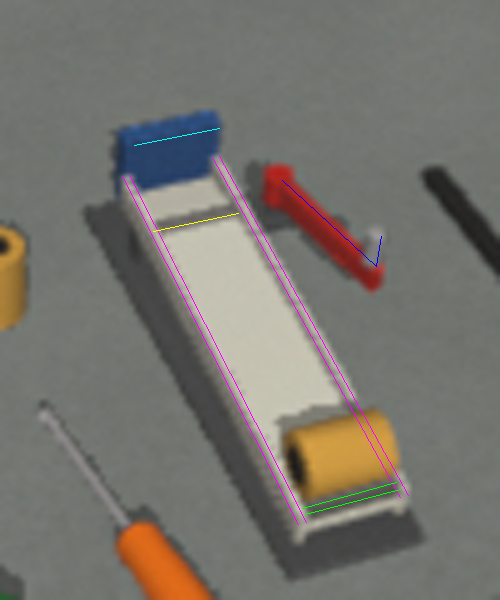

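View pics/ft.png

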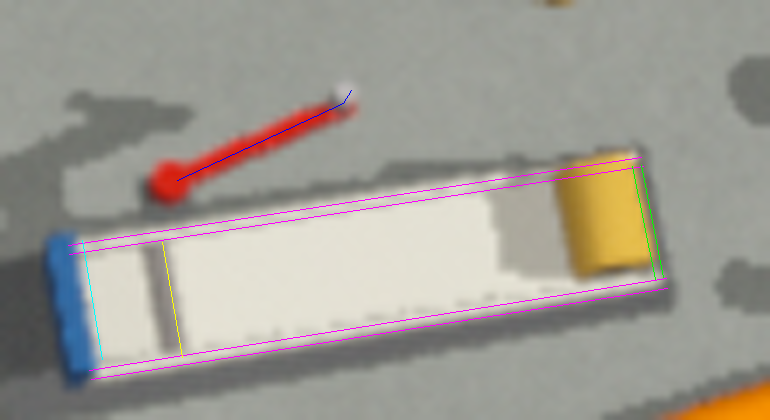

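The overlay fit is within about 1–2 px (3–5 mm): the bush is at the low stop and the keeper is about 0.24 rad open. I'll refine it with the wrist camera.

```bash
cat >> h.py <<'E'
def cur():
    s=env.get_state(); return R.from_rotvec(s['orientation']).as_matrix(), np.array(s['ee_pos'])
def bedtool(p,k=0,yawoff=0.):
    """tool z=-bed z ; tool y along +/- bed y, rotated k*90deg+yawoff"""
    Rm,_=bedT(p); B=np.c_[[1,0,0],[0,-1,0],[0,0,-1]]
    return Rm@B@R.from_euler('z',k*np.pi/2+yawoff).as_matrix()
def plan(Rt,Pt,n=None,c=None):
    R0,P0=c if c else cur()
    rv=R.from_matrix(R0.T@Rt).as_rotvec(); d=Pt-P0
    if n is None: n=int(np.ceil(max(np.linalg.norm(d)/58,np.linalg.norm(rv)/0.18)))
    # constant turn per row; straight-line shift expressed in tool axes at start of each row (approx mid-consistent)
    rows=[];
    for i in range(n):
        Ri=R0@R.from_rotvec(rv*i/n).as_matrix()
        rows.append(np.r_[rv/n,(Ri.T@d)/n/10])
    return np.array(rows)
E
python3 - <<'E'
from h import *
p=np.load('p.npy'); R0,P0=cur(); print(R0.round(3)); 
w=snap('wrist'); A=att(w); print('cam in tool',R0.T@(np.array(w['eye'])-P0)); print((R0.T@A).round(3))
print('bed axes',bedT(p)[0].round(3))
for b in([-160,0,18],[-117,0,18],[53,0,18],[89,0,15],[48,15,20]): 
    print(b,b2w(p,b))
for k in range(4):
    Rt=bedtool(p,k); rv=R.from_matrix(R0.T@Rt).as_rotvec(); print(k,rv.round(2),'toolx',Rt[:,0].round(2))
cv2.imwrite('pics/w0.png',w['img'][:,:,::-1])
E
```

```text
[[ 0.926  0.377 -0.   ]
 [ 0.377 -0.926  0.   ]
 [ 0.    -0.    -1.   ]]
cam in tool [  71.1800779     1.50880332 -142.49910065]
[[-0.001  0.96   0.281]
 [ 1.     0.001 -0.002]
 [-0.002  0.281 -0.96 ]]
bed axes [[-0.148 -0.989  0.016]
 [ 0.983 -0.149 -0.103]
 [ 0.105  0.     0.995]]
[-160, 0, 18] [[ 569.89331172 -231.7782974    41.41333695]]
[-117, 0, 18] [[ 563.54076955 -189.48831437   45.90806087]]
[53, 0, 18] [[538.42606795 -22.2953582   63.67789962]]
[89, 0, 15] [[533.06107829  13.42031525  64.45735861]]
[48, 15, 20] [[524.36221092 -29.64774503  65.1443011 ]]
0 [ 0.07  0.09 -1.33] toolx [-0.15  0.98  0.1 ]
1 [0.1  0.01 0.24] toolx [0.99 0.15 0.  ]
2 [ 0.09 -0.07  1.81] toolx [ 0.15 -0.98 -0.1 ]
3 [-0.02  0.15 -2.9 ] toolx [-0.99 -0.15 -0.  ]
```

View pics/w0.png

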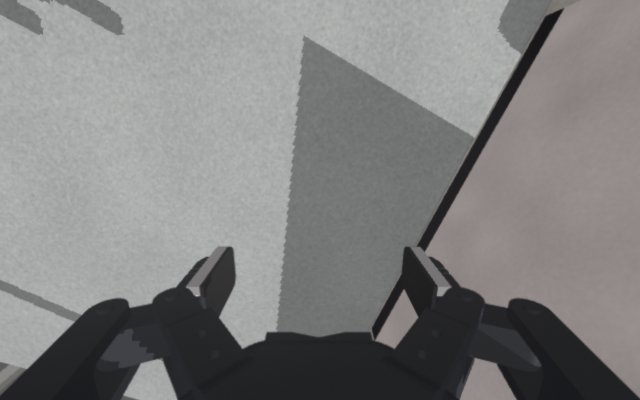

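Run:
```python
from h import *
p=np.load('p.npy'); np.set_printoptions(suppress=True,linewidth=150)
r=plan(bedtool(p,0),b2w(p,[-40,0,150])[0],14); print(r.round(3))
```

```text
[[ 0.005  0.006 -0.095  3.323 -2.129  0.329]
 [ 0.005  0.006 -0.095  3.508 -1.802  0.36 ]
 [ 0.005  0.006 -0.095  3.661 -1.458  0.391]
 [ 0.005  0.006 -0.095  3.78  -1.102  0.421]
 [ 0.005  0.006 -0.095  3.865 -0.736  0.45 ]
 [ 0.005  0.006 -0.095  3.914 -0.364  0.478]
 [ 0.005  0.006 -0.095  3.928  0.012  0.503]
 [ 0.005  0.006 -0.095  3.905  0.388  0.527]
 [ 0.005  0.006 -0.095  3.847  0.759  0.549]
 [ 0.005  0.006 -0.095  3.754  1.124  0.568]
 [ 0.005  0.006 -0.095  3.627  1.478  0.585]
 [ 0.005  0.006 -0.095  3.466  1.819  0.6  ]
 [ 0.005  0.006 -0.095  3.274  2.143  0.611]
 [ 0.005  0.006 -0.095  3.051  2.447  0.62 ]]
```

Request:
{"name": "carry_out", "arguments": {
  "commands": [0.005,0.006,-0.095,3.3,-2.1,0.33,1,0.005,0.006,-0.095,3.5,-1.8,0.36,1,0.005,0.006,-0.095,3.65,-1.45,0.39,1,0.005,0.006,-0.095,3.8,-1.1,0.42,1,0.005,0.006,-0.095,3.85,-0.75,0.45,1,0.005,0.006,-0.095,3.9,-0.35,0.48,1,0.005,0.006,-0.095,3.95,0,0.5,1,0.005,0.006,-0.095,3.9,0.4,0.53,1]
}}

```text
time: 2.8
ee_pos: [418.4, -320.4, 204.7]
orientation: [-2.596, -1.683, -0.06]
force: [0.5, -1.1, 0.2]
grip_width: 85.1
```

Request:
{"name": "carry_out", "arguments": {
  "commands": [0.005,0.006,-0.095,3.85,0.75,0.55,1,0.005,0.006,-0.095,3.75,1.1,0.57,1,0.005,0.006,-0.095,3.65,1.5,0.58,1,0.005,0.006,-0.095,3.45,1.8,0.6,1,0.005,0.006,-0.095,3.3,2.15,0.61,1,0.005,0.006,-0.095,3.05,2.45,0.62,1,0,0,0,0,0,0,1]
}}

```text
time: 3.68
ee_pos: [555.4, -125.9, 183.9]
orientation: [-1.996, -2.321, -0.099]
force: [0.1, -0.5, -0.1]
grip_width: 85.2
```

Run:
```python
from h import *
p=np.load('p.npy'); s=env.get_state(); print(s['time'],s['joint_pos'].round(2),w2b(p,s['ee_pos']))
R0,P0=cur(); print(R.from_matrix(R0.T@bedtool(p,0)).as_rotvec())
w=snap('wrist','w1'); draw(w,p,p[3],'w1f',(0,0,640,400),1.25)
for q in ['bed','ridge','parked','bush','keeper_pivot','keeper_pin']:
    print(q,[(np.round(d['location'],1).tolist(),round(d['conf'],2)) for d in env.place_of(w,q)][:4])
```

```text
3.675 [-0.28  0.34  1.77  0.1   1.08 -0.48] [[-38.84606217  -1.39783555 148.51846172]]
[-0.00277084  0.00290941  0.00138552]
bed [([317.3, 143.9], 0.76)]
ridge [([316.6, 71.3], 0.65)]
parked [([317.7, 45.6], 0.67), ([418.7, 252.2], 0.45)]
bush [([323.1, 255.7], 0.66), ([155.8, 259.0], 0.61)]
keeper_pivot [([367.4, 74.3], 0.72), ([322.3, 261.3], 0.5)]
keeper_pin [([388.4, 160.7], 0.61)]
```

View pics/w1f.png

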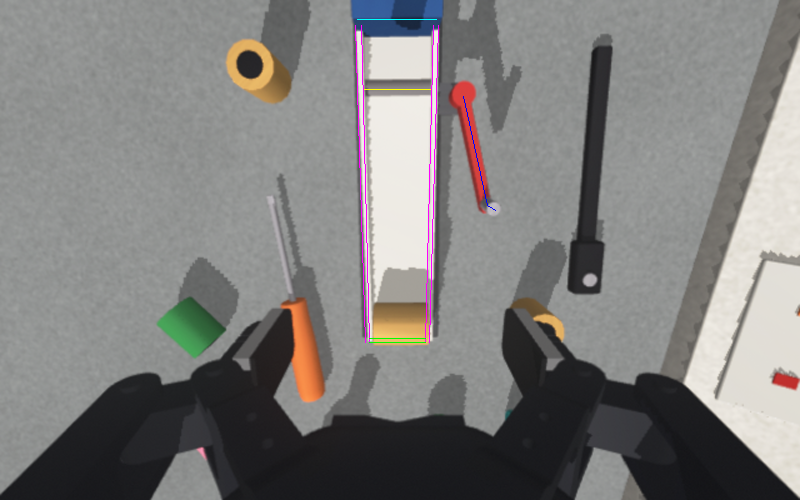

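The wrist overlay matches to about 1–2 mm. The keeper pin is at view (487,209) and the bush is at the low stop. Next, the clearance to the oil bottle.

Run:
```python
from h import *
np.set_printoptions(suppress=True,linewidth=150)
p=np.load('p.npy')
s=snap('side');t=snap('top')
for q in ['oil_bottle','spare_b']:
    a=env.place_of(s,q);b=env.place_of(t,q)
    for n,c,o in(('s',s,a),('t',t,b)):
        for d in o[:3]:
            P=atz(c,d['location'],0); print(q,n,d['conf'],np.round(d['location']),P.round(),w2b(p,P).round())
for d in env.find_in(t,'oil_bottle')[:1]: print(d)
R0,P0=cur(); Rt=bedtool(p,0)
a=b2w(p,[-165,0,55])[0]; print(plan(Rt,a,5).round(3))
```

```text
oil_bottle s 0.97 [364. 345.] [ 514. -434.    0.] [[-355.   86.   -3.]]
oil_bottle s 0.73 [287. 208.] [421.  16.   0.] [[102. 110. -51.]]
oil_bottle s 0.31 [235. 144.] [292. 379.   0.] [[478. 184. -91.]]
oil_bottle t 0.63 [453. 188.] [ 515. -433.    0.] [[-354.   84.   -3.]]
oil_bottle t 0.26 [314. 184.] [539.  -0.   0.] [[ 68.  -4. -48.]]
spare_b s 0.57 [285. 208.] [417.  18.   0.] [[104. 114. -51.]]
spare_b s 0.52 [400. 246.] [ 683. -184.    0.] [[-134. -119.  -26.]]
spare_b t 0.61 [316. 218.] [433.  -4.   0.] [[ 80. 102. -49.]]
spare_b t 0.19 [312. 170.] [583.   4.   0.] [[ 66. -48. -47.]]
{'bbox': [445.1, 177.1, 28.4, 17.4], 'conf': 0.92}
[[-0.001  0.001 -0.    -2.482  0.013  1.887]
 [-0.001  0.001 -0.    -2.483  0.011  1.886]
 [-0.001  0.001 -0.    -2.484  0.009  1.884]
 [-0.001  0.001 -0.    -2.485  0.007  1.883]
 [-0.001  0.001 -0.    -2.487  0.005  1.881]]
```

Request:
{"name": "carry_out", "arguments": {
  "commands": [0,0,0,-2.5,0,1.9,0,0,0,0,-2.5,0,1.9,0,0,0,0,-2.5,0,1.9,0,0,0,0,-2.5,0,1.9,0,0,0,0,-2.5,0,1.9,0,0,0,0,0,0,0,0,0,0,0,0,0,0,0],
  "squeeze": 20
}}

```text
time: 5.25
ee_pos: [570.8, -240.9, 77.4]
orientation: [-2.0, -2.318, -0.098]
force: [0.9, -0.4, -0.6]
grip_width: -0.0
```

Run:
```python
from h import *
np.set_printoptions(suppress=True,linewidth=150)
p=np.load('p.npy'); s=env.get_state(); print(s['time'],s['grip_width'],s['joint_pos'].round(2),w2b(p,s['ee_pos']))
w=snap('wrist','w2'); draw(w,p,p[3],'w2f',(0,0,640,400),1.25)
print(plan(bedtool(p,0),b2w(p,[-162,0,15])[0],1).round(3))
```

```text
5.25 -0.01937835970182082 [-0.45  0.55  1.72  0.1   0.94 -0.66] [[-165.35997071    0.44473825   54.71381552]]
[[-0.002  0.003 -0.002  0.336  0.032  4.001]]
```

View pics/w2f.png

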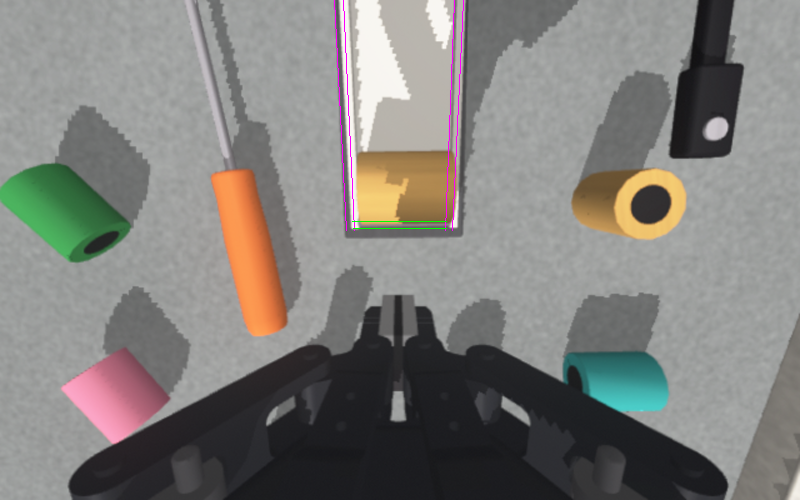

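Fingers are shut and centred at column 398 behind the bush (at 405,190), and the path down is clear. Descending behind the low stop.

Request:
{"name": "carry_out", "arguments": {
  "commands": [0,0,0,0.05,0,1.0,0,0,0,0,0.05,0,1.0,0,0,0,0,0.1,0,1.0,0,0,0,0,0.1,0,1.0,0,0,0,0,0,0,0,0]
}}

```text
time: 5.92
ee_pos: [568.9, -233.8, 36.3]
orientation: [-1.998, -2.317, -0.097]
force: [-0.1, 0.2, -0.5]
grip_width: -0.0
```

Run:
```python
from h import *
np.set_printoptions(suppress=True,linewidth=150)
p=np.load('p.npy'); s=env.get_state(); print(s['time'],s['force'],w2b(p,s['ee_pos']))
w=snap('wrist','w3'); s=snap('side'); cv2.imwrite('pics/s3.png',cv2.resize(s['img'][150:300,270:430,::-1],None,fx=4,fy=4,interpolation=cv2.INTER_CUBIC))
```

```text
5.925 [-0.08339802  0.17648664 -0.54524587] [[-162.42284091    1.27993201   13.13069959]]
```

View pics/w3.png

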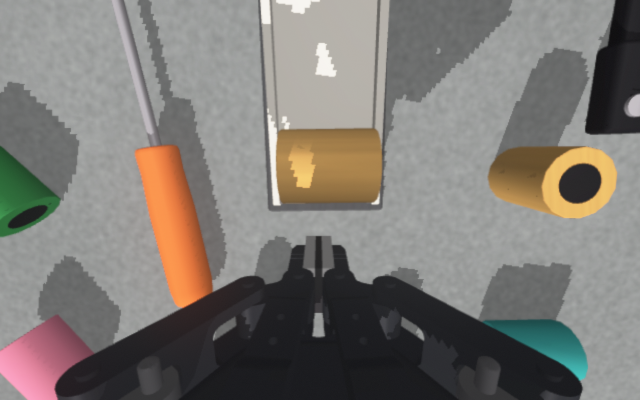

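View pics/s3.png

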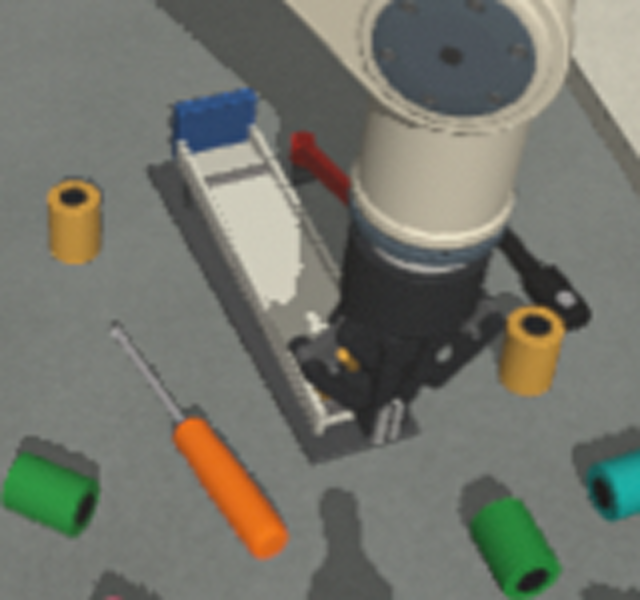

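The tip is at z=13, so I'll raise it to about 15.5 and shift 3.5 mm toward −y to centre it on the bush (finger col 318, bush centre col 328). Then a slow approach.

Request:
{"name": "carry_out", "arguments": {
  "commands": [0,0,0,0,0.35,-0.25,0,0,0,0,0.4,0,0,0,0,0,0,0.4,0,0,0,0,0,0,0.3,0,0,0,0,0,0,0.3,0,0,0,0,0,0,0.3,0,0,0]
}}

```text
time: 6.78
ee_pos: [570.6, -217.2, 41.7]
orientation: [-2.0, -2.318, -0.098]
force: [-0.4, 0.4, 0.8]
grip_width: 0.2
```

Run:
```python
from h import *
np.set_printoptions(suppress=True,linewidth=150)
p=np.load('p.npy'); s=env.get_state(); print(s['time'],s['force'],w2b(p,s['ee_pos']))
w=snap('wrist','w4')
```

```text
6.775 [-0.37496082  0.35752186  0.80733449] [[-145.68996183   -2.87427908   16.78450149]]
```

View pics/w4.png

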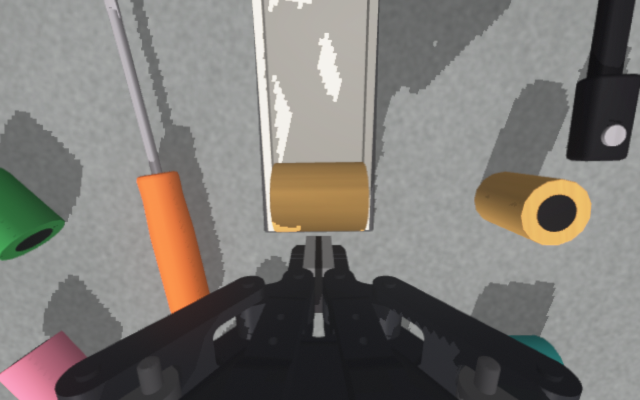

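Finger (318,240) is centred on the bush (319,197), about 2 mm short of contact. I'll drop 1 mm and push on slowly.

Request:
{"name": "carry_out", "arguments": {
  "commands": [0,0,0,0.2,0,0.1,0,0,0,0,0.2,0,0,0,0,0,0,0.3,0,0,0,0,0,0,0.3,0,0,0,0,0,0,0.3,0,0,0,0,0,0,0.3,0,0,0]
}}

```text
time: 7.58
ee_pos: [568.3, -201.3, 42.3]
orientation: [-2.0, -2.318, -0.098]
force: [-0.5, 0.1, 0.1]
grip_width: -0.2
```

Run:
```python
from h import *
np.set_printoptions(suppress=True,linewidth=150)
p=np.load('p.npy'); s=env.get_state(); print(s['time'],s['force'],w2b(p,s['ee_pos']))
w=snap('wrist','w5')
```

```text
7.575 [-0.48705415  0.08898792  0.11914936] [[-129.70265562   -2.90878843   15.71875189]]
```

View pics/w5.png

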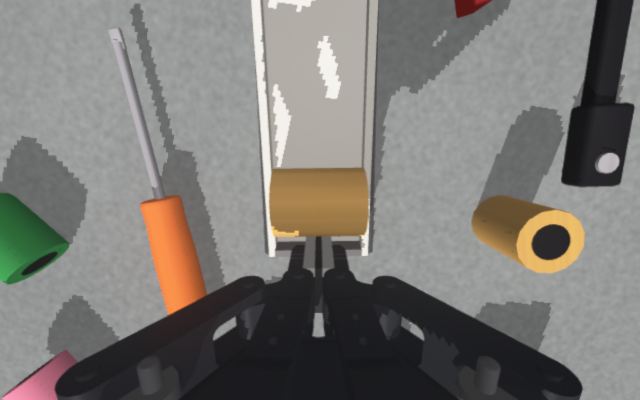

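The bush is rolling squarely ahead of the fingers and the strip behind it (row 245) is now exposed. Continuing.

Request:
{"name": "carry_out", "arguments": {
  "commands": [0,0,0,0.4,0,0,0,0,0,0,0.4,0,0,0,0,0,0,0.4,0,0,0,0,0,0,0.4,0,0,0,0,0,0,0.4,0,0.1,0,0,0,0,0.5,0,0.1,0,0,0,0,0.5,0,0,0,0,0,0,0.5,0,0,0]
}}

```text
time: 8.62
ee_pos: [563.1, -166.5, 43.8]
orientation: [-1.999, -2.318, -0.098]
force: [-0.5, -0.0, 0.1]
grip_width: 0.0
```

Request:
{"name": "carry_out", "arguments": {
  "commands": [0,0,0,0.5,0,0,0,0,0,0,0.5,0,0,0,0,0,0,0.5,0,0,0,0,0,0,0.5,0,0,0,0,0,0,0.5,0,0,0,0,0,0,0.5,0,0,0,0,0,0,0.5,0,0,0,0,0,0,0.5,0,0,0]
}}

```text
time: 9.62
ee_pos: [557.3, -127.2, 47.9]
orientation: [-2.0, -2.318, -0.098]
force: [-0.1, -1.7, -0.0]
grip_width: 0.2
```

Run:
```python
from h import *
np.set_printoptions(suppress=True,linewidth=150)
p=np.load('p.npy'); s=env.get_state(); print(s['time'],s['force'],w2b(p,s['ee_pos']))
w=snap('wrist'); draw(w,p,p[3],'w6f',(0,0,640,400),1.25)
```

```text
9.625 [-0.126517   -1.73448547 -0.01882044] [[-54.60916175  -3.06096348  13.47804397]]
```

View pics/w6f.png

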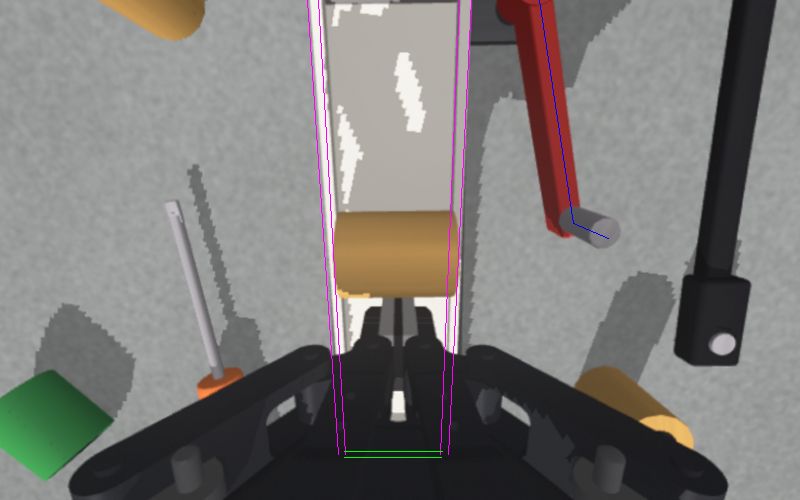

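Run:
```python
from h import *
p=np.load('p.npy')
w=snap('wrist')
# gutter corners seen: bush silhouettes
a=np.linspace(0,2*np.pi,73)
for xc in range(-34,-18,2):
    q=proj(w,b2w(p,np.c_[xc+18*np.cos(a),0*a-2,18+18*np.sin(a)]))[:,1]*1.25
    print(xc,q.min().round(1),q.max().round(1))
print(proj(w,b2w(p,[[71,0,2],[67,0,0],[75,0,0]]))*1.25)
```

```text
-34 227.0 314.6
-32 222.2 310.1
-30 217.4 305.6
-28 212.5 301.1
-26 207.6 296.5
-24 202.6 291.9
-22 197.7 287.3
-20 192.6 282.6
[[388.80479801 -11.02542812]
 [389.04919961   3.67350514]
 [388.83397997 -21.49391147]]
```

Bush centre is at x ≈ −27, 28 mm ahead of the TCP, so the TCP must reach about +43 to 46. Pushing on, then slowing down at the ridge.

Request:
{"name": "carry_out", "arguments": {
  "commands": [0,0,0,0.4,0,0,0,0,0,0,0.5,0,0,0,0,0,0,0.5,0,0,0,0,0,0,0.5,0,0,0,0,0,0,0.5,0,0,0,0,0,0,0.5,0,0,0,0,0,0,0.5,0,0,0,0,0,0,0.5,0,0,0]
}}

```text
time: 10.72
ee_pos: [551.6, -88.8, 51.9]
orientation: [-2.0, -2.318, -0.098]
force: [-0.4, -0.4, -0.2]
grip_width: -0.3
```

Request:
{"name": "carry_out", "arguments": {
  "commands": [0,0,0,0.5,0,0,0,0,0,0,0.5,0,0,0,0,0,0,0.5,0,0,0,0,0,0,0.5,0,0,0,0,0,0,0.4,0,0,0,0,0,0,0.4,0,0,0,0,0,0,0.4,0,0,0,0,0,0,0.3,0,0,0]
}}

```text
time: 11.72
ee_pos: [546.5, -54.5, 55.4]
orientation: [-2.0, -2.318, -0.098]
force: [-0.4, -0.9, 0.0]
grip_width: -0.2
```

Run:
```python
from h import *
np.set_printoptions(suppress=True,linewidth=150)
p=np.load('p.npy'); s=env.get_state(); print(s['time'],s['force'],w2b(p,s['ee_pos']))
w=snap('wrist'); draw(w,p,p[3],'w7f',(0,0,640,400),1.25)
```

```text
11.725 [-0.37604784 -0.90061445  0.00557262] [[19.30200768 -3.20580204 13.22454631]]
```

View pics/w7f.png

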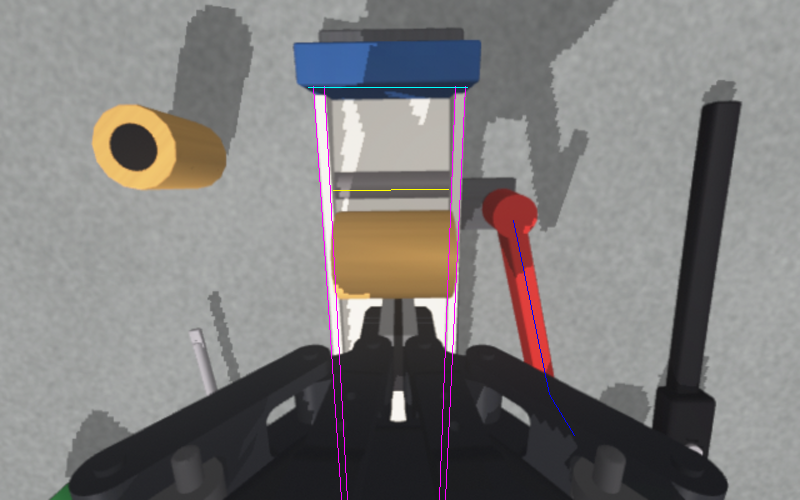

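The bush is at x ≈ 47. The ridge band (rows 172–198) sits about 2 mm beyond the model, so the TCP goal is about 46. Pushing slowly over the ridge.

Request:
{"name": "carry_out", "arguments": {
  "commands": [0,0,0,0.3,0,0,0,0,0,0,0.3,0,0,0,0,0,0,0.3,0,0,0,0,0,0,0.3,0,0,0,0,0,0,0.3,0,0,0,0,0,0,0.3,0,0,0,0,0,0,0.2,0,0,0,0,0,0,0.2,0,0,0]
}}

```text
time: 12.78
ee_pos: [543.4, -32.9, 57.7]
orientation: [-2.0, -2.318, -0.098]
force: [0.4, -1.1, 0.6]
grip_width: 0.3
```

Request:
{"name": "carry_out", "arguments": {
  "commands": [0,0,0,0.2,0,0,0,0,0,0,0.2,0,0,0,0,0,0,0.15,0,0,0]
}}

```text
time: 13.15
ee_pos: [542.4, -27.4, 58.1]
orientation: [-1.999, -2.318, -0.098]
force: [0.8, -1.6, -0.6]
grip_width: -0.0
```

Run:
```python
from h import *
np.set_printoptions(suppress=True,linewidth=150)
p=np.load('p.npy'); s=env.get_state(); print(s['time'],s['force'],w2b(p,s['ee_pos']))
w=snap('wrist'); draw(w,p,p[3],'w8f',(0,0,640,400),1.25)
```

```text
13.15 [ 0.82599567 -1.55325121 -0.57356978] [[46.83903584 -3.1939114  13.07738828]]
```

View pics/w8f.png

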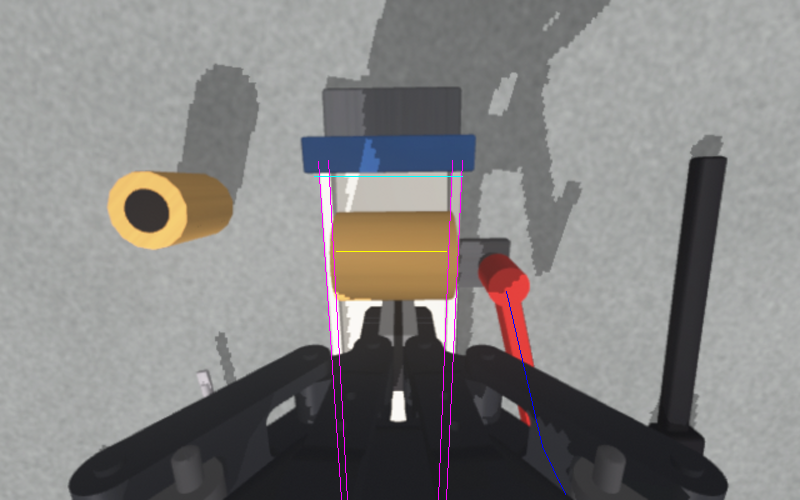

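It has not dropped in yet (bush rows 211–300). Continuing in 1.5 mm rows.

Request:
{"name": "carry_out", "arguments": {
  "commands": [0,0,0,0.15,0,0,0,0,0,0,0.15,0,0,0,0,0,0,0.15,0,0,0,0,0,0,0,0,0,0]
}}

```text
time: 13.7
ee_pos: [541.9, -23.1, 58.6]
orientation: [-1.999, -2.318, -0.098]
force: [-0.1, -0.1, -0.1]
grip_width: -0.0
```

Run:
```python
from h import *
np.set_printoptions(suppress=True,linewidth=150)
p=np.load('p.npy'); s=env.get_state(); print(s['time'],s['force'],w2b(p,s['ee_pos']))
w=snap('wrist'); draw(w,p,p[3],'w9f',(0,0,640,400),1.25)
```

```text
13.7 [-0.07424509 -0.14042625 -0.12433594] [[51.17663099 -3.31279365 13.13597232]]
```

View pics/w9f.png

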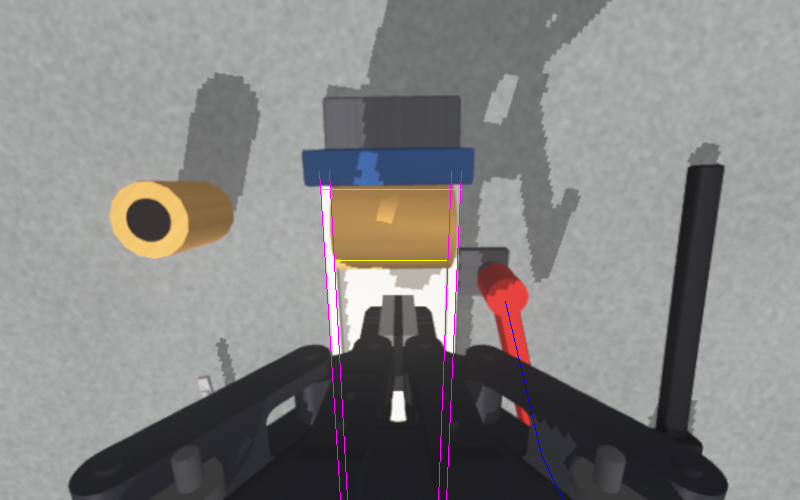

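The bush has dropped in against the blue stop (bush rows 187–268, stop at 187), and the contact force is gone. Now I raise and plan the keeper sweep, pushing on the pin with the +x face of the fingers.

Run:
```python
from h import *
np.set_printoptions(suppress=True,linewidth=150)
p=np.load('p.npy')[:3]
p=np.r_[b2w(p,[2,-2,0])[0][:2],p[2]]; np.save('p2.npy',p)
th=.24; u=np.radians(210)-th; er=np.array([np.cos(u),np.sin(u),0]); m=np.array([np.sin(u),-np.cos(u),0])
Rm,t=bedT(p)
Rt=Rm@np.c_[m,np.cross([0,0,-1],m),[0,0,-1]]
tgt=np.array([63,-45,0])+78*er-45*m+[0,0,80]
R0,P0=cur(); print('now',w2b(p,P0),'tgt',tgt,b2w(p,tgt))
up=P0+Rm@np.array([0,0,66]); 
print(plan(Rt,b2w(p,tgt)[0],12,c=(R0,up)).round(3))
```

```text
now [[49.13786996 -1.27269591 13.57893584]] tgt [   0.70729669 -110.02783338   80.        ] [[657.60360571 -61.52505809 119.63568427]]
[[-0.    -0.    -0.155 -0.402  0.907 -0.005]
 [-0.    -0.    -0.155 -0.537  0.834 -0.004]
 [-0.    -0.    -0.155 -0.659  0.742 -0.004]
 [-0.    -0.    -0.155 -0.765  0.631 -0.004]
 [-0.    -0.    -0.155 -0.853  0.506 -0.003]
 [-0.    -0.    -0.155 -0.921  0.368 -0.003]
 [-0.    -0.    -0.155 -0.967  0.222 -0.003]
 [-0.    -0.    -0.155 -0.99   0.07  -0.003]
 [-0.    -0.    -0.155 -0.989 -0.083 -0.003]
 [-0.    -0.    -0.155 -0.964 -0.234 -0.003]
 [-0.    -0.    -0.155 -0.916 -0.38  -0.003]
 [-0.    -0.    -0.155 -0.847 -0.517 -0.003]]
```

Request:
{"name": "carry_out", "arguments": {
  "commands": [0,0,0,0,0,-2.2,0,0,0,0,0,0,-2.2,0,0,0,0,0,0,-2.2,0,0,0,-0.155,-0.4,0.9,0,0,0,0,-0.155,-0.55,0.85,0,0,0,0,-0.155,-0.65,0.75,0,0,0,0,-0.155,-0.75,0.65,0,0,0,0,-0.155,-0.85,0.5,0,0]
}}

```text
time: 14.75
ee_pos: [591.3, -42.7, 122.1]
orientation: [-0.977, -2.931, -0.138]
force: [0.1, -0.2, -0.1]
grip_width: 0.1
```

Request:
{"name": "carry_out", "arguments": {
  "commands": [0,0,-0.155,-0.9,0.35,0,0,0,0,-0.155,-0.95,0.2,0,0,0,0,-0.155,-1.0,0.1,0,0,0,0,-0.155,-1.0,-0.1,0,0,0,0,-0.155,-0.95,-0.25,0,0,0,0,-0.155,-0.9,-0.4,0,0,0,0,-0.155,-0.85,-0.5,0,0,0,0,0,0,0,0,0]
}}

```text
time: 15.75
ee_pos: [657.7, -61.3, 118.9]
orientation: [-0.676, 3.059, 0.159]
force: [-1.1, -0.5, 0.6]
grip_width: -0.3
```

Run:
```python
from h import *
np.set_printoptions(suppress=True,linewidth=150)
p=np.load('p2.npy'); s=env.get_state(); print(s['time'],s['joint_pos'].round(2),s['force'],w2b(p,s['ee_pos']))
w=snap('wrist'); draw(w,p,.24,'w10f',(0,0,640,400),1.25)
for q in ['keeper_pivot','keeper_pin']:
    for d in env.place_of(w,q)[:2]:
        e,v=ray(w,d['location']); z=29
        eb=w2b(p,e)[0]; vb=v@bedT(p)[0]; print(q,d['conf'],np.array(d['location'])*1.25,eb+vb*((29 if 'pin' in q else 21)-eb[2])/vb[2])
```

```text
15.75 [-0.15  0.54  1.62  0.11  1.02 -2.21] [-1.08412112 -0.45978843  0.61029767] [[   0.85227276 -110.19373164   79.24857127]]
keeper_pivot 0.93 [536.125 187.25 ] [ 59.61279486 -41.37658331  21.        ]
keeper_pin 0.66 [403.    194.375] [-11.38234717 -65.2564412   29.        ]
keeper_pin 0.42 [535.5 187.5] [ 56.15868541 -41.60906711  29.        ]
```

View pics/w10f.png

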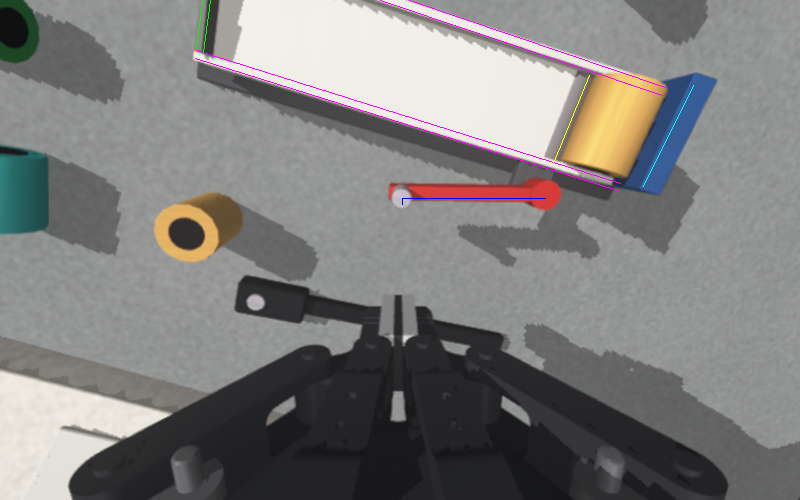

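The keeper pin (402,196) lines up with the fingers (398), and the bush sits parked at (620,125). Descending behind the pin and approaching.

Request:
{"name": "carry_out", "arguments": {
  "commands": [0,0,0,0,0,1.5,0,0,0,0,0,0,1.5,0,0,0,0,0,0,1.4,0,0,0,0,1.0,0,0,0,0,0,0,1.0,0,0,0,0,0,0,0.4,0,0,0,0,0,0,0,0,0,0]
}}

```text
time: 16.77
ee_pos: [634.9, -67.2, 75.3]
orientation: [-0.677, 3.058, 0.158]
force: [0.3, 0.2, -0.5]
grip_width: 0.0
```

Run:
```python
from h import *
np.set_printoptions(suppress=True,linewidth=150)
p=np.load('p2.npy'); s=env.get_state(); print(s['time'],s['force'],w2b(p,s['ee_pos']))
R0,P0=cur(); c=R0.T@(b2w(p,[63,-45,35])[0]-P0); print('pivot in tool',c)
w=snap('wrist'); draw(w,p,.24,'w11f',(0,0,640,400),1.25)
for d in(.08,.1):
  M=R.from_euler('z',d).as_matrix(); print(d,c-M@c, M.T@(c-M@c))
```

```text
16.775 [ 0.26585217  0.23480328 -0.52835381] [[ -6.12976297 -86.72679427  36.17913495]]
pivot in tool [20.47317549 78.11059739  1.01168576]
0.08 [ 6.30766371 -1.38628692  0.        ] [ 6.17670526 -1.88592819  0.        ]
0.1 [ 7.90032841 -1.65367942  0.        ] [ 7.69576721 -2.43413469  0.        ]
```

View pics/w11f.png

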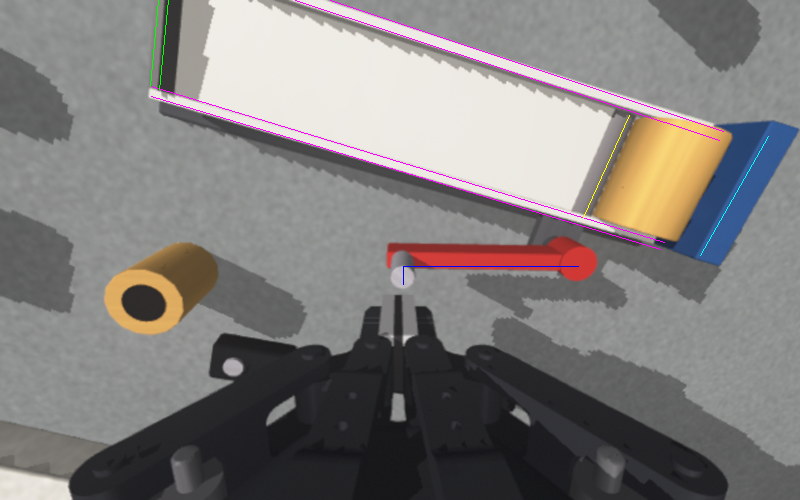

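The fingers are about 5 mm from the pin (403,275) and aligned with it. Starting the sweep about the pivot, 0.1 rad per row.

Request:
{"name": "carry_out", "arguments": {
  "commands": [0,0,0,0.3,0,0,0,0,0,0.05,0.4,-0.08,0,0,0,0,0.1,0.79,-0.15,0,0,0,0,0.1,0.79,-0.15,0,0,0,0,0.1,0.79,-0.15,0,0,0,0,0.1,0.79,-0.15,0,0,0,0,0.1,0.79,-0.15,0,0]
}}

```text
time: 17.7
ee_pos: [591.9, -85.1, 73.8]
orientation: [-0.182, -3.11, -0.154]
force: [1.0, 1.0, -0.6]
grip_width: 0.0
```

```bash
cat > k.py <<'E'
from h import *
import sys
np.set_printoptions(suppress=True,linewidth=150)
p=np.load('p2.npy'); s=env.get_state(); print(s['time'],s['force'],w2b(p,s['ee_pos']))
R0,P0=cur(); c=R0.T@(b2w(p,[63,-45,35])[0]-P0); print('pivot in tool',c, 'tool x in bed',(bedT(p)[0].T@R0)[:,0], 'angle left',R.from_matrix(R0.T@bedtool(p,0)).as_rotvec())
w=snap('wrist'); draw(w,p,float(sys.argv[2]),sys.argv[1],(0,0,640,400),1.25)
E
python3 k.py w12f .7
```

```text
17.7 [ 1.03037113  0.98029227 -0.56196932] [[-17.56233131 -41.54053968  35.79112645]]
pivot in tool [17.83977745 78.64079803  0.50019722] tool x in bed [0.26288251 0.96482723 0.00109784] angle left [-0.00408804  0.00163855  1.30478782]
```

View pics/w12f.png

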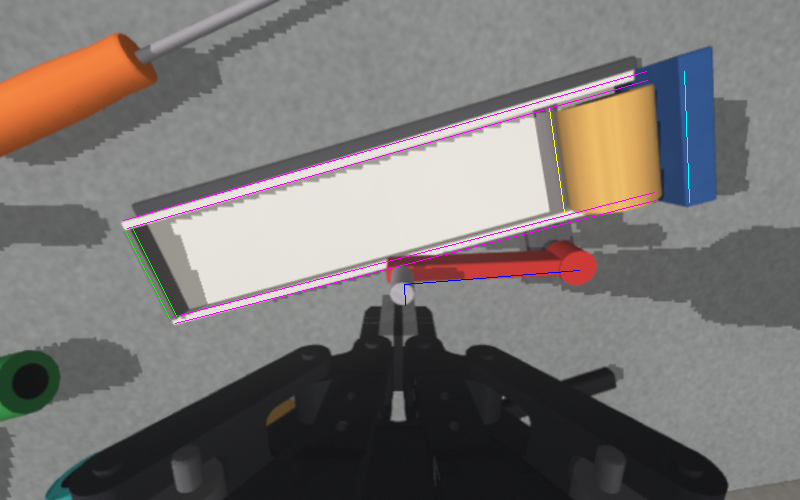

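The pin rides against the fingertips (402,290), the bush is still parked, and 1.3 rad remain. Continuing.

Request:
{"name": "carry_out", "arguments": {
  "commands": [0,0,0.08,0.62,-0.12,0,0,0,0,0.1,0.79,-0.14,0,0,0,0,0.1,0.79,-0.14,0,0,0,0,0.1,0.79,-0.14,0,0,0,0,0.1,0.79,-0.14,0,0,0,0,0.1,0.79,-0.14,0,0,0,0,0.1,0.79,-0.14,0,0]
}}

```text
time: 18.62
ee_pos: [540.0, -73.1, 76.0]
orientation: [-1.194, -2.844, -0.131]
force: [-0.2, -1.1, 0.1]
grip_width: -0.0
```

```bash
python3 k.py w13f 1.45
```

```text
18.625 [-0.22243656 -1.05245297  0.11321285] [[ 2.13615911  8.03697621 35.93505891]]
pivot in tool [18.20280374 78.65439794  0.58815775] tool x in bed [ 0.81002842  0.58638808 -0.00172512] angle left [-0.00333871  0.00292503  0.62658922]
```

View pics/w13f.png

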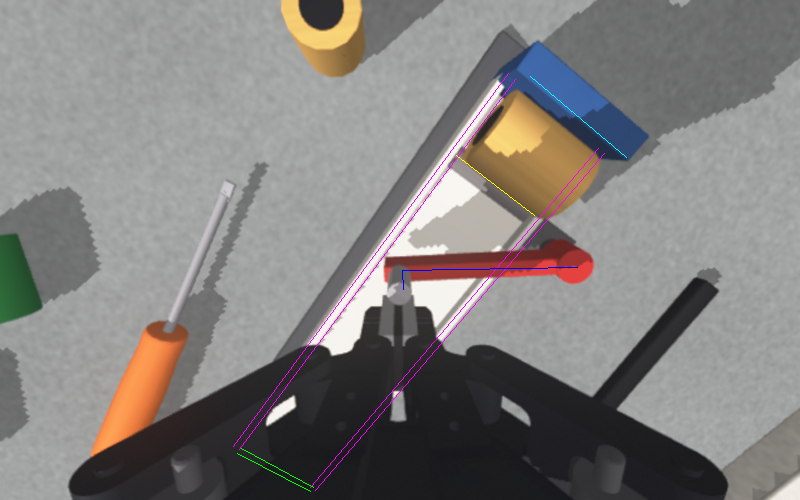

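The arm is sweeping over the gutter with 0.63 rad left, and the bush is undisturbed. Continuing, slower at the end.

Request:
{"name": "carry_out", "arguments": {
  "commands": [0,0,0.08,0.62,-0.12,0,0,0,0,0.1,0.79,-0.14,0,0,0,0,0.1,0.79,-0.14,0,0,0,0,0.1,0.79,-0.14,0,0,0,0,0.08,0.62,-0.12,0,0,0,0,0.06,0.47,-0.09,0,0]
}}

```text
time: 19.42
ee_pos: [512.2, -42.9, 79.4]
orientation: [-1.87, -2.428, -0.105]
force: [-0.1, -2.1, 0.2]
grip_width: 0.0
```

```bash
python3 k.py w14f 2.0
```

```text
19.425 [-0.06609423 -2.10157566  0.15896478] [[36.28272181 30.98295525 35.81791335]]
pivot in tool [18.28657561 78.44244777  0.52437054] tool x in bed [ 0.99404797  0.10889663 -0.00318788] angle left [-0.00282217  0.00334834  0.10910861]
```

View pics/w14f.png

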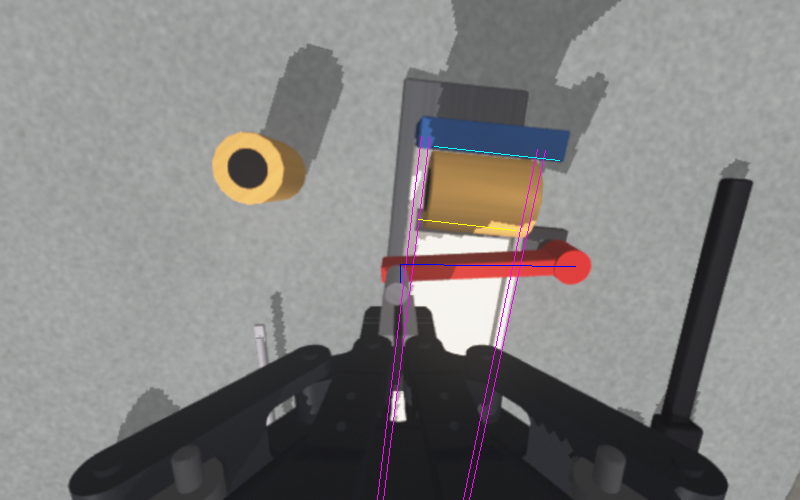

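Nearly across. Finishing in small steps while watching the force for the hard stop.

Request:
{"name": "carry_out", "arguments": {
  "commands": [0,0,0.05,0.4,-0.07,0,0,0,0,0.05,0.4,-0.07,0,0,0,0,0,0.1,0,0,0,0,0,0,0,0,0,0]
}}

```text
time: 19.98
ee_pos: [508.9, -34.6, 80.2]
orientation: [-1.985, -2.331, -0.099]
force: [0.0, -0.8, 0.5]
grip_width: 0.4
```

```bash
python3 k.py w15f 2.09
```

```text
19.975 [ 0.00442605 -0.81296676  0.514995  ] [[45.01134243 33.01604016 35.71295941]]
pivot in tool [17.16765877 78.2027587   0.45017543] tool x in bed [ 0.99993912  0.01053929 -0.00326788] angle left [-0.00262572  0.00328178  0.01053521]
```

View pics/w15f.png

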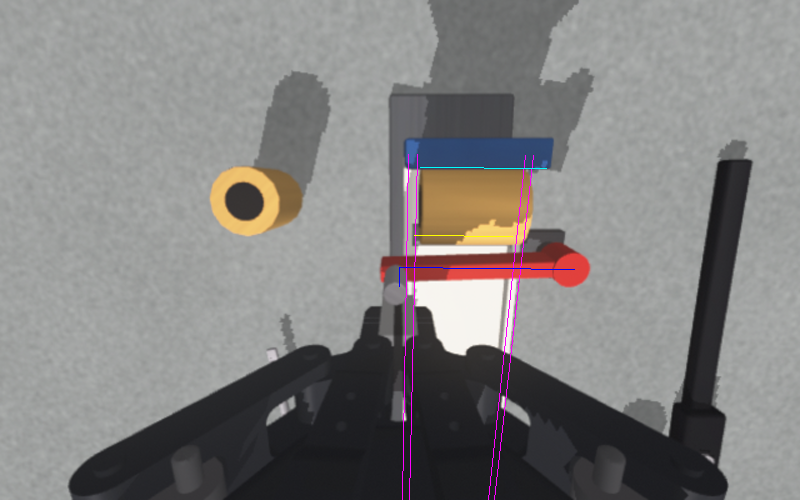

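The force is still at friction level, so the hard stop isn't reached. Small steps forward.

Request:
{"name": "carry_out", "arguments": {
  "commands": [0,0,0,0.15,0,0,0,0,0,0,0.1,0,0,0,0,0,0,0,0,0,0]
}}

```text
time: 20.4
ee_pos: [508.4, -32.4, 80.5]
orientation: [-1.988, -2.329, -0.098]
force: [1.3, -3.1, -0.2]
grip_width: -0.1
```

Request:
{"name": "carry_out", "arguments": {
  "commands": [0,0,0,0.1,0,0,0,0,0,0,0.1,0,0,0]
}}

```text
time: 20.65
ee_pos: [508.4, -31.7, 80.6]
orientation: [-1.988, -2.331, -0.097]
force: [0.1, -15.0, -2.3]
grip_width: 0.2
```

The force has jumped to 15 N, which is the hard stop. Backing off and lifting clear.

Request:
{"name": "carry_out", "arguments": {
  "commands": [0,0,0,-0.2,0,0,0,0,0,0,-0.5,0,0,0,0,0,0,-1.0,0,0,0,0,0,0,0,0,-1.5,0,0,0,0,0,0,-2.5,0,0,0,0,-2.0,0,-3.0,0,0,0,0,-3.0,0,-3.0,0,0,0,0,0,0,0,0]
}}

```text
time: 21.65
ee_pos: [522.2, -108.0, 176.4]
orientation: [-1.994, -2.33, -0.102]
force: [-0.7, 0.5, -0.7]
grip_width: -0.0
```

```bash
python3 k.py w16f 2.094
python3 - <<'E'
from h import *
s=snap('side'); t=snap('top')
cv2.imwrite('pics/s16.png',cv2.resize(s['img'][140:310,260:440,::-1],None,fx=3,fy=3,interpolation=cv2.INTER_CUBIC));cv2.imwrite('pics/t16.png',cv2.resize(t['img'][100:250,280:450,::-1],None,fx=4,fy=4,interpolation=cv2.INTER_CUBIC))
E
```

```text
21.65 [-0.73067806  0.47587906 -0.70541712] [[-19.0166473   30.76913173 139.14545064]]
pivot in tool [ 82.1167906   76.04969182 103.86165666] tool x in bed [ 0.99996387  0.00637251 -0.00562623] angle left [0.00233605 0.00561885 0.00637915]
```

View pics/w16f.png

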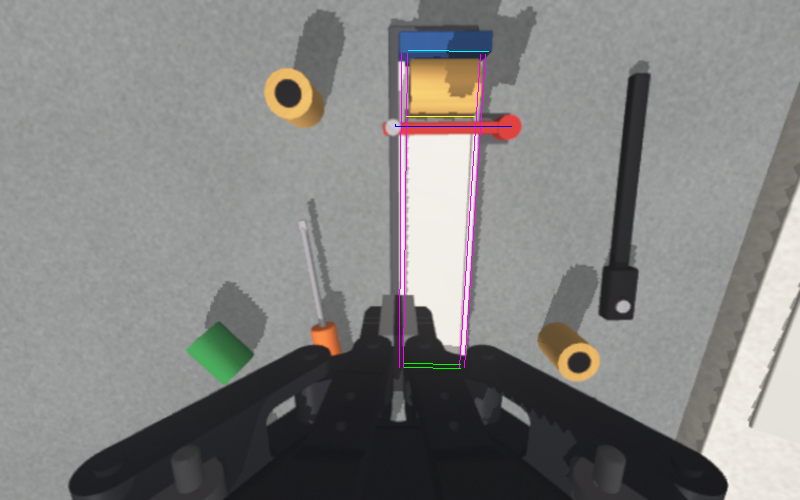

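View pics/s16.png

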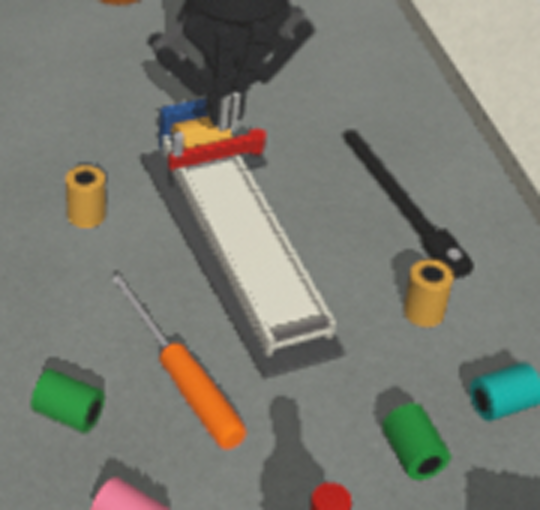

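View pics/t16.png

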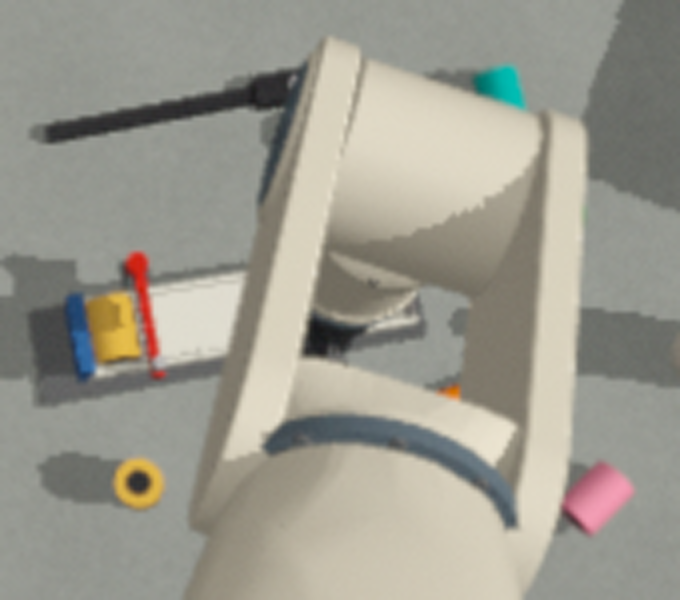

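The bush is parked at wrist view (445,87), and the keeper lies straight across at row 127, matching the shut model line. Everything else is in place and the robot is clear, so I'm handing in.

Run:
```python
from station import env
print(env.finish_job(), env.get_state()['time'])
```

```text
the job is handed in; nothing more can be done
the job is handed in; nothing more can be done
```

The brass bush is parked against the blue end stop and the red keeper arm is swung fully across behind it. I handed the job in at about 22 s of the 64 s allowed.

**What I did:** I pushed the bush up the gutter at 40 mm/s or less with the shut fingertips. I slowed to about 12–24 mm/s at the ridge until the bush dropped into the pocket. Then I pushed the keeper by its pin through its arc until it met the hard stop (15 N), backed off and lifted clear.

**Last checks:**
- **Bush and keeper:** The wrist, side and top pictures show the bush against the stop. In the wrist picture the keeper lies on the model line for shut (2.09 rad).
- **Surroundings:** The spares, driver and wiper arm look undisturbed where they show. The arm hid part of the top view, and I did not recheck the pot, bottle or spanner individually.
- **Robot:** Force was about 1 N, no more than sensor noise, with the gripper about 10 cm above the keeper.

**Disagreement:** The first gutter position, from the fixed cameras, was about 2–3 mm off against the wrist views. I corrected for it during the push. The ridge therefore came about 2–3 mm later than the model predicted.

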